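# Hold a spring clip gaping over the edge of a standing card

### The job

Pinch the finger loops of the steel spring clip parked on the brass rail to spread its jaws, take it off the rail, and bring it down squarely over the middle of the top edge of the taller standing card until the jaw tips are about 15 mm below that edge. Finish while still holding it there, jaws wide open on both sides of the card and not touching it, so that a loan slip can be tucked in. Be gentle: never squeeze the loops with more than 25 N, do not push against the cards, and leave the other things where they lie.

Things in the scene. Friction and masses are not known exactly. Their poses are not given: they have to be found in the camera images.
- clip_grip (a point): Steel spring clip like a big clothes peg standing jaws down, 30 mm wide (x), 82 tall. Point midway between its finger loops (bars 8 mm thick, 30 long along x), 78 mm above the jaw tips. Parked, z is up and the loops lie 22 mm to either side along y, 52 mm over all: pinch them along y from above, level with this point. It belongs to the +y half and tilts with it (half the joint value).
- clip: The same clip, its +y half; origin between the jaw tips, 78 mm below clip_grip in its own frame. About 70 g in all. Halves join at a coil (10 mm thick, along x, the hinge axis) 36 mm above the tips; the coil's underside, 31 mm above the tips, sits on the rail's top when parked. From the loops' centres down to the tips is 78 mm parked, about 81 mm at joint 0.5.
- clip_jaw (a joint): Angle between the clip's halves, rad: about 0 parked (jaws 3 mm apart, nipping the rail), 0.60 at the stop. Pinching the loops opens the jaws: width over the loops is 52 mm at 0, 37 at 0.35, 31 at 0.48, 25 at the stop; gap between the tips then 3, 15, 20, 24 mm. The spring takes about 4 N on each loop to begin, 7 N at 0.5.
- tip_a (a point): Inner edge of the tip of the jaw on the clip's +y side (the +y half), at the middle of its 30 mm width.
- tip_b (a point): Inner edge of the tip of the jaw on the clip's -y side (the hinged half), at the middle of its 30 mm width.
- rail: Parking rail, fixed: dark wood block 110 x 50 x 22 mm with an upright brass fin 3 mm thick, 90 mm long along its x, its top 56 mm above the table. Origin under the centre, on the table. The clip is parked astride the fin with its x along the rail's x.
- tall_card: The taller standing card, fixed: stiff white card 3 mm thick, 90 mm long along its x, its top edge 95 mm above the table, upright in a dark wood block 110 x 53 x 20 mm. Origin under the centre, on the table; y is square to the card's faces.
- tall_card_edge (a point): Middle of the top edge of the taller card, 95 mm above the table; same axes as body tall_card.
- low_card: The lower standing card, not to be used, fixed: the same, but its top edge is 60 mm above the table. Origin under the centre, on the table.
- drawer: Pulled-out dark wood drawer, 200 x 460 mm inside its case front, walls 62 mm high, 100 mm high case behind it; fixed. Origin under the drawer's centre. A bystander.
- slide_rule: Ivory-white slide rule 34 x 150 x 7 mm in the drawer, a bystander.
- cursor: Clear acrylic cursor frame 42 x 41 x 8 mm in the drawer, a bystander.
- compass: Chrome compass 28 x 143 x 8 mm in the drawer, a bystander.
- protractor: Green half-round protractor about 55 x 100 x 4 mm flat on the table, a bystander.
- magnifier: Brass magnifier with wooden handle, 48 x 112 x 8 mm, flat on the table, a bystander.
- eraser: Eraser 45 x 22 x 12 mm on the table, a bystander.
- weight: Brass weight with a knob, 30 mm across, 34 mm tall, on the table, a bystander.
Things that resemble listed ones, but are neither listed nor needed, are in the scene too. Of the things shaped like the clip, the bare steel one is meant.

How it is judged (in metres and radians):
On the way:
1. the clip is spread open in the gripper, lifted clear of the rail (value of joint clip_jaw above 0.2 rad and height (world z) of clip above 0.062 m and contact force between clip and rail below 0.1 N and contact force between clip and the fingers above 2 N), for 0.1 s.
At the end, for the whole second after the job is handed in: The gripper still holds the clip, jaws open by at least 0.32 rad (about 14 mm between the tips), one jaw on each side of the taller card, both tips 6 to 27 mm below its top edge and within 25 mm of its middle, the clip square to the card within 0.20 rad, still, and not touching the card (value of joint clip_jaw above 0.32 rad and ((y of tip_a in the frame of tall_card_edge above 0.0025 m and y of tip_b in the frame of tall_card_edge below -0.0025 m) or (y of tip_a in the frame of tall_card_edge below -0.0025 m and y of tip_b in the frame of tall_card_edge above 0.0025 m)) and z of tip_a in the frame of tall_card_edge between -0.027 and -0.006 m and z of tip_b in the frame of tall_card_edge between -0.027 and -0.006 m and x of tip_a in the frame of tall_card_edge between -0.025 and 0.025 m and x of tip_b in the frame of tall_card_edge between -0.025 and 0.025 m and angle between the x axis of clip and the x axis of tall_card, either way round below 0.2 rad and contact force between clip and the fingers above 4 N and contact force between clip and tall_card below 0.3 N and linear speed of clip below 0.03 m/s); the arm keeps its last pose, push and grip.
It fails at once if the clip is squeezed with more than 25 N a finger (with some allowance, the two fingers added up) (contact force between clip and the fingers above 56 N).
It fails at once if the clip or the arm pushes against a card with more than 4 N (contact force between any of clip, the arm and tall_card above 4 N or contact force between any of clip, the arm and low_card above 4 N).
It fails at once if a bystander is moved by more than 20 mm (distance of any of slide_rule, cursor, compass, protractor, magnifier, eraser, weight from where it was at the start of the episode above 0.02 m).
It also fails if it takes over 45 s, if anything falls off the work surface, if the arm or the gripper's body presses on something with over 40 N, if the wrist force passes 120 N, or if a joint passes its speed limit or range.

### The arm

A 6-joint arm with a two-finger parallel gripper is mounted at the origin on the work surface. World frame = base frame: x ahead of the robot, y to its left, z up, the work surface at z = 0. Lengths are in mm, angles in rad, forces in N, time in s.
With the tool pointing down it reaches from about 350 to 775 mm from the base axis. Payload 7.3 kg.
Tool frame: the origin (TCP) lies on the centre line of the jaws, within the pads' length; the fingertips stand 17 mm ahead of it and the grasp point (between the pads) lies 2 mm behind it; z points along the fingers, y is the line along which they close (so a half turn about z gives the same grasp; the last joint's range is limited). The gripper opens to 92 mm and grips with 3 to 60 N. Pads are 19 mm wide; open, the fingers measure 130 mm over their backs; the gripper's body (75 mm by 190 mm) begins 47 mm behind the grasp point.
Start: joints at [1.115, 0.342, 1.524, -0, 1.275, -0.146], TCP at [160.04, 500.03, 243.741] pointing down, gripper open.
Joint ranges: [-2.53, 2.53], [-0.77, 2.02], [0.04, 2.7], [-1, 4.14], [0.28, 2.66], [-3.11, 3.11]. Speed limits (rad/s): [2.57, 2.57, 3.14, 3.14, 3.14, 3.14].

### API

Orientations are given as [roll, pitch, yaw] about the fixed x, y, z axes, in that order (R = Rz(yaw) Ry(pitch) Rx(roll)).
In Python, from plant import bot gives the robot as it stands. The module is installed in compiled form; this text tells all that it offers.
- The arm moves only by the shell command python3 -m pendant 'ROWS'. ROWS is JSON, a list of rows, each a list of 3 entries, a list of its own where there are three numbers: the shift along the world's x, y, z as a fraction of full scale, then the turn, a rotation vector about the world's x, y, z as a fraction of full scale, then the opening, from -1 (shut) to 1 (fully open), so that 0 is half open. In form: [[[tx, ty, tz], [rx, ry, rz], claw], ...]. A call has exactly 10 rows; each row shifts and turns the commanded pose from where the row before left it; what a row does not reach is not made up. Full scale, the value 1, is 30 mm for a shift and 0.12 rad for a turn. A row lasts 1/12 s, in which the tool goes at most 41.7 mm and 7.16 degrees, less where a joint would pass 70% of its speed; a pose out of reach is approached as far as the arm can. A call with a number of a shift or a turn outside -1 to 1 is refused whole. A call with a gripper value outside its range is refused whole. The fingers move at their own pace and stop on an object; the grip force is fixed at half the most. Time passes only in rows, so rows that do not move let the fingers close, or fill a call up. It gives the time, the measured TCP pose, the force, the opening and the grip force at its end, in the units of the state.
- bot.get_obs(): the state, without advancing time (a new reading comes with each control period).
- bot.capture(name): name is "scene" or "top"; returns the picture (420x560x3 uint8, blue, green, red); there is no depth.
- bot.camera_params(name): a dict with "fovy" (degrees; the focal length in pixels is half the picture's height over the tangent of half this angle, whatever the lens; pixels are square), "cx", "cy" (the principal point, pixels), "camera_from_world" (4x4, takes a point from world to camera coordinates). Camera axes: x right, y down, z forward; pixel columns grow to the right and rows downward; lengths in mm; the calibration is good to about 2 mm. A picture is of the moment at which its call begins. camera_params takes no time and is no camera call.
- bot.close_job(): hands the job in; it is judged then, once.
The state is a dict: "time": time; "joint_positions": joint angles; "dq": joint speeds; "tau": joint torques, N m; "tool_pos": TCP position; "tcp_rot": TCP orientation; "contact_force": force on the tool from outside, world axes, zero at the start; "moment": the same for the moment, N m; "grip_width": finger opening in mm; "finger_force": force on a finger pad.
Only numpy, scipy, OpenCV 4.12 (cv2) and the standard library are available. Lean on these libraries where they do the work, as an engineer would, in place of code of your own. Each camera call takes 0.05 s, during which the arm holds its last target. There are 200 camera calls.

## Working session

There is one attempt and no reset: what is moved stays moved. The work goes in short steps, Python scripts to look and compute and a shell command to move; the robot and the scene stay as the last step left them, time stands still between calls to the robot, and variables do not carry over. Pictures are saved under pics/ and viewed, at most 10 in all, crops included, and the job is handed in when it is done.

```bash
mkdir -p pics
python3 - <<'E'
from plant import bot
import cv2
for n in("scene","top"):
    cv2.imwrite(f"pics/{n}0.png",bot.capture(n)); p=bot.camera_params(n); print(n,p["fovy"],p["cx"],p["cy"],p["camera_from_world"].round(3) if hasattr(p["camera_from_world"],"round") else p["camera_from_world"])
print(bot.get_obs())
E
```

```text
scene 57.79810148210954 278.69899078318343 205.66425469153947 [[-7.720000e-01  6.360000e-01 -2.000000e-03  4.359630e+02]
 [ 4.890000e-01  5.930000e-01 -6.400000e-01 -2.131030e+02]
 [-4.050000e-01 -4.950000e-01 -7.690000e-01  1.368773e+03]
 [ 0.000000e+00  0.000000e+00  0.000000e+00  1.000000e+00]]
top 52.419204686671634 282.48321697255585 202.2570800197685 [[ 2.500000e-02 -1.000000e+00 -6.000000e-03 -2.939500e+01]
 [-9.940000e-01 -2.400000e-02 -1.090000e-01  5.811170e+02]
 [ 1.080000e-01  9.000000e-03 -9.940000e-01  1.385114e+03]
 [ 0.000000e+00  0.000000e+00  0.000000e+00  1.000000e+00]]
{'time': 0.1, 'joint_positions': array([ 1.11500017e+00,  3.42633934e-01,  1.52492863e+00,  4.18927583e-06,
        1.27541877e+00, -1.45990106e-01]), 'dq': array([-0.00160437, -0.00110493, -0.00300276, -0.00063083, -0.00383304,
        0.00079612]), 'tau': array([ 1.11051944e-03, -4.32009637e+01, -2.44688863e+01,  7.19039189e-02,
        5.26019605e-02, -3.22582639e-05]), 'tool_pos': array([159.87612338, 499.69796429, 243.1218806 ]), 'tcp_rot': array([-3.14021932e+00, -2.05978675e-04,  2.83178524e+00]), 'contact_force': array([ 0.31807106,  0.68420672, -0.09522357]), 'moment': array([-0.04575316,  0.00053457,  0.00606038]), 'finger_force': 0.0, 'grip_width': 92.11316808442373}
```

View pics/scene0.png

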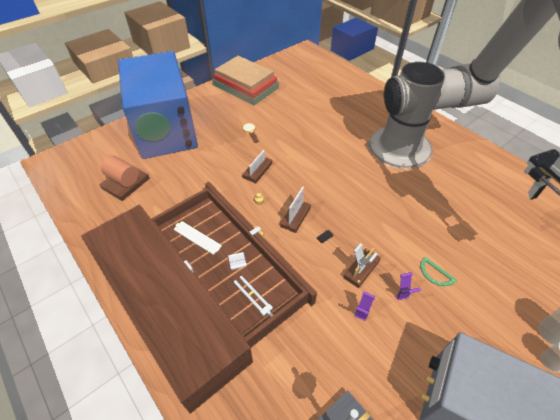

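View pics/top0.png

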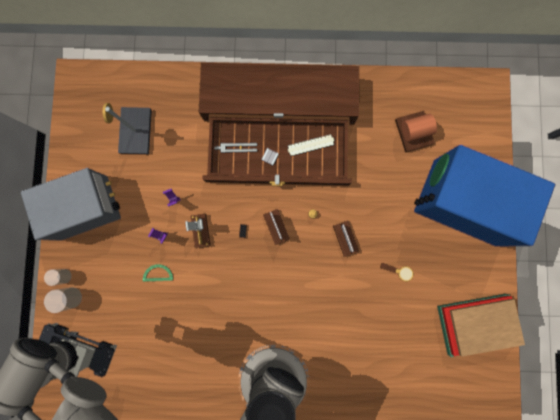

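The steel clip is on the rail, at about (200,228) in top and (360,258) in scene. The tall card is at about (277,227) in top and (296,207) in scene, and the low card at (346,238) in top. Next I'll enlarge both.

Run:
```python
import cv2,numpy as np
t=cv2.imread("pics/top0.png");s=cv2.imread("pics/scene0.png")
f=lambda im,x,y,w,h,k:cv2.resize(im[y:y+h,x:x+w],None,fx=k,fy=k,interpolation=cv2.INTER_CUBIC)
cv2.imwrite("pics/t1.png",f(t,180,200,120,50,6.5))
a=f(s,335,230,60,60,6.5);b=f(s,270,180,60,60,6.5)
cv2.imwrite("pics/s1.png",np.hstack([a,b]))
```

```text
(no output)
```

View pics/t1.png

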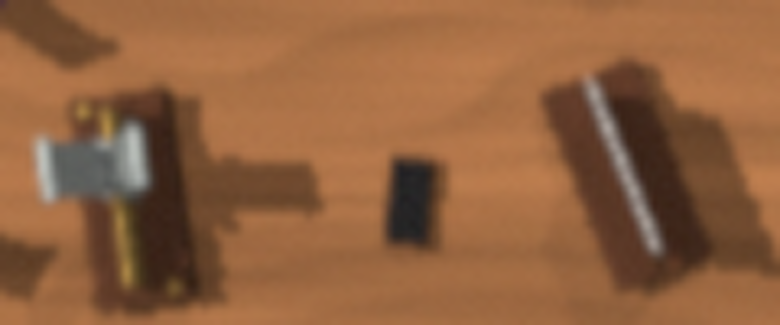

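View pics/s1.png

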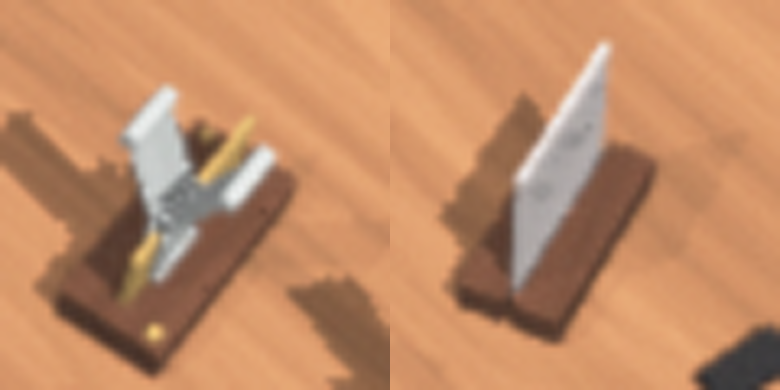

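The top crop shows the two loops at about (45,169) and (134,157), and the card's top edge from (590,80) to (657,250). The scene crop shows the same loops at (249,178) and (150,117), and the card edge from (518,185) to (605,43).

```bash
cat > h.py <<'E'
from plant import bot
import numpy as np
def ray(n,uv):
    p=bot.camera_params(n);T=np.array(p["camera_from_world"]);f=210/np.tan(np.radians(p["fovy"]/2))
    d=T[:3,:3].T@np.array([(uv[0]-p["cx"])/f,(uv[1]-p["cy"])/f,1]);return -T[:3,:3].T@T[:3,3],d
def atz(n,uv,z):
    c,d=ray(n,uv);return c+d*(z-c[2])/d[2]
def tri(a,b):
    A=[];B=[]
    for n,uv in(("top",a),("scene",b)):
        c,d=ray(n,uv);d/=np.linalg.norm(d);P=np.eye(3)-np.outer(d,d);A.append(P);B.append(P@c)
    x=np.linalg.lstsq(np.vstack(A),np.hstack(B),rcond=None)[0];return x
cr=lambda x,y,ox,oy,k=6.5:((x+.5)/k-.5+ox,(y+.5)/k-.5+oy)
E
python3 - <<'E'
from h import *
np.set_printoptions(precision=1,suppress=True)
T=lambda x,y:cr(x,y,180,200)
for nm,a,b,z in(("L",T(45,169),cr(249,178,335,230),105),("R",T(134,157),cr(150,117,335,230),105),
 ("c1",T(590,80),cr(128,185,270,180),95),("c2",T(657,250),cr(215,43,270,180),95)):
    print(nm,tri(a,b),atz("top",a,z),atz("scene",b,z))
for a in((107,110),(128,285)):print("fin",atz("top",T(*a),56))
for a in((80,110),(178,288)):print("screw",atz("top",T(*a),22))
E
```

```text
L [493.  282.6 106.1] [493.  282.9 105. ] [492.4 282.2 105. ]
R [500.4 239.5 104.9] [499.8 240.2 105. ] [501.1 238.8 105. ]
c1 [543.6  21.7  92.4] [543.2  21.8  95. ] [545.2  23.1  95. ]
c2 [461.9 -13.3  96.9] [461.5 -12.9  95. ] [461. -15.  95.]
fin [525.6 264.7  56. ]
fin [438.7 250.2  56. ]
screw [527.7 285.7  22. ]
screw [438.1 231.4  22. ]
```

```bash
python3 -m pendant '[[[0.95,-0.66,0],[0,0,0.4],1],[[0.95,-0.66,0],[0,0,0.4],1],[[0.95,-0.66,0],[0,0,0.4],1],[[0.95,-0.66,0],[0,0,0.4],1],[[0.95,-0.66,0],[0,0,0.4],1],[[0.95,-0.66,0],[0,0,0.4],1],[[0.95,-0.66,0],[0,0,0.4],1],[[0.95,-0.66,0],[0,0,0.4],1],[[0.95,-0.66,0],[0,0,0.4],1],[[0.95,-0.66,0],[0,0,0.4],1]]'
```

```text
time: 0.93
tool_pos: [446.1, 300.7, 243.4]
tcp_rot: [-3.142, -0.001, -2.969]
contact_force: [1.0, 1.1, -0.4]
grip_width: 91.5
finger_force: 0.0
```

```bash
python3 -m pendant '[[[0.43,-0.34,-0.2],[0,0,0],1],[[0.43,-0.34,-0.2],[0,0,0],1],[[0.43,-0.34,-0.2],[0,0,0],1],[[0.43,-0.34,-0.3],[0,0,0],1],[[0,0,-0.3],[0,0,0],1],[[0,0,-0.4],[0,0,0],1],[[0,0,-0.4],[0,0,0],1],[[0,0,0],[0,0,0],1],[[0,0,0],[0,0,0],1],[[0,0,0],[0,0,0],1]]'
python3 - <<'E'
from h import *
import cv2
o=bot.get_obs();print(o["tool_pos"],o["tcp_rot"])
f=lambda im,x,y,w,h,k:cv2.resize(im[y:y+h,x:x+w],None,fx=k,fy=k,interpolation=cv2.INTER_CUBIC)
cv2.imwrite("pics/m2.png",np.hstack([f(bot.capture("top"),165,195,60,60,6.5),f(bot.capture("scene"),335,210,60,60,6.5)]))
E
```

```text
time: 1.77
tool_pos: [496.5, 261.6, 184.2]
tcp_rot: [3.141, 0.0, -2.971]
contact_force: [-0.5, 0.6, 0.1]
grip_width: 91.5
finger_force: 0.0
[496.52409751 261.64060502 184.22008998] [ 3.14136386e+00  4.22657527e-04 -2.97095055e+00]
```

View pics/m2.png

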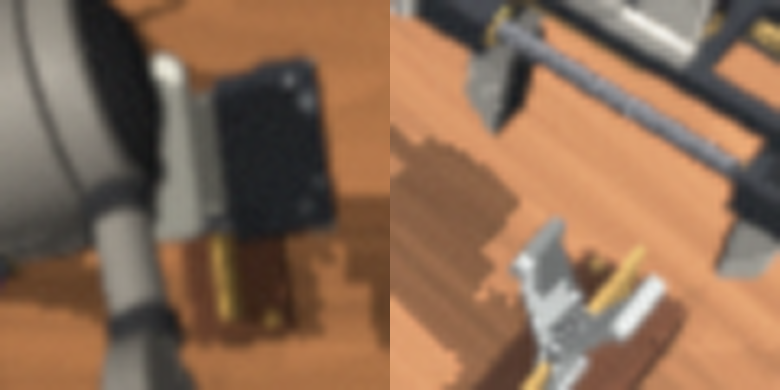

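Fingers straddle the clip, with the left pad at (500,90) and the right at (745,250) in the scene crop. Descending.

```bash
python3 -m pendant '[[[0,-0.03,-0.4],[0,0,0],1],[[0,0,-0.4],[0,0,0],1],[[0,0,-0.4],[0,0,0],1],[[0,0,-0.4],[0,0,0],1],[[0,0,-0.4],[0,0,0],1],[[0,0,-0.4],[0,0,0],1],[[0,0,-0.3],[0,0,0],1],[[0,0,-0.06],[0,0,0],1],[[0,0,0],[0,0,0],0.25],[[0,0,0],[0,0,0],0.25]]'
python3 -m pendant '[[[0,0,0],[0,0,0],0.2],[[0,0,0],[0,0,0],0.2],[[0,0,0],[0,0,0],0.2],[[0,0,0],[0,0,0],0.2],[[0,0,0],[0,0,0],0.15],[[0,0,0],[0,0,0],0.15],[[0,0,0],[0,0,0],0.1],[[0,0,0],[0,0,0],0.05],[[0,0,0],[0,0,0],0.05],[[0,0,0],[0,0,0],0.05]]'
```

```text
time: 2.7
tool_pos: [497.0, 260.5, 101.6]
tcp_rot: [3.141, 0.001, -2.971]
contact_force: [0.1, 0.2, 0.2]
grip_width: 82.7
finger_force: 0.0
time: 3.53
tool_pos: [497.1, 260.6, 101.9]
tcp_rot: [3.141, 0.002, -2.971]
contact_force: [-1.3, 0.2, 6.0]
grip_width: 48.1
finger_force: 6.0
```

```bash
python3 -m pendant '[[[0,0,0.03],[0,0,0],0.0],[[0,0,0.03],[0,0,0],-0.05],[[0,0,0.03],[0,0,0],-0.1],[[0,0,0.02],[0,0,0],-0.15],[[0,0,0.02],[0,0,0],-0.2],[[0,0,0],[0,0,0],-0.25],[[0,0,0],[0,0,0],-0.3],[[0,0,0],[0,0,0],-0.33],[[0,0,0],[0,0,0],-0.33],[[0,0,0],[0,0,0],-0.33]]'
```

```text
time: 4.37
tool_pos: [497.1, 260.2, 105.7]
tcp_rot: [-3.141, 0.001, -2.971]
contact_force: [-0.1, -1.5, 7.5]
grip_width: 31.1
finger_force: 7.8
```

```bash
python3 -m pendant '[[[0,0,0.1],[0,0,0],-0.33],[[0,0,0.1],[0,0,0],-0.33],[[0,0,0.2],[0,0,0],-0.33],[[0,0,0.3],[0,0,0],-0.33],[[0,0,0.4],[0,0,0],-0.33],[[0,0,0.5],[0,0,0],-0.33],[[0,0,0.6],[0,0,0],-0.33],[[0,0,0.6],[0,0,0],-0.33],[[0,0,0.5],[0,0,0],-0.33],[[0,0,0.3],[0,0,0],-0.33]]'
python3 - <<'E'
from h import *
import cv2
f=lambda im,x,y,w,h,k:cv2.resize(im[y:y+h,x:x+w],None,fx=k,fy=k,interpolation=cv2.INTER_CUBIC)
cv2.imwrite("pics/m3.png",f(bot.capture("scene"),320,150,100,90,6.5))
E
```

```text
time: 5.2
tool_pos: [497.2, 260.6, 215.4]
tcp_rot: [3.141, 0.003, -2.971]
contact_force: [0.1, 0.5, -0.2]
grip_width: 30.7
finger_force: 6.3
```

View pics/m3.png

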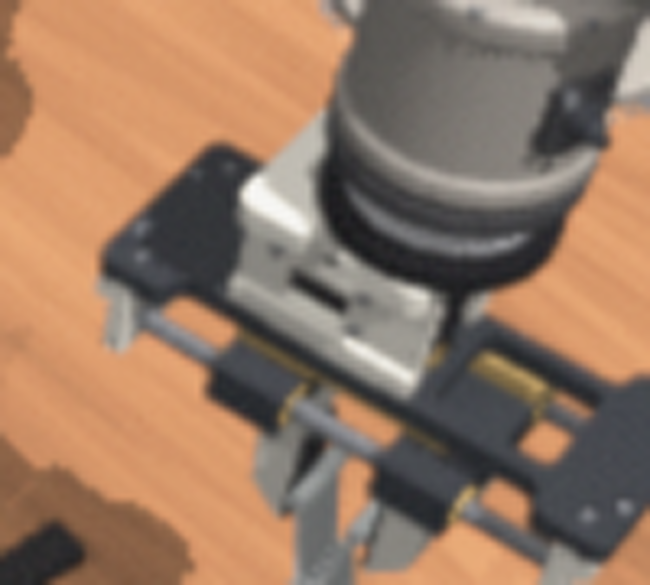

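The clip is held between the pads at about (320,520) and lifted clear. Carrying it above the card.

```bash
python3 -m pendant '[[[0.02,-0.4,0],[0,0,0.1],-0.33],[[0.02,-0.8,0],[0,0,0.2],-0.33],[[0.02,-1,0],[0,0,0.22],-0.33],[[0.02,-1,0],[0,0,0.23],-0.33],[[0.02,-1,0],[0,0,0.23],-0.33],[[0.02,-1,0],[0,0,0.23],-0.33],[[0.02,-1,0],[0,0,0.23],-0.33],[[0.02,-1,0],[0,0,0.22],-0.33],[[0.02,-0.8,0],[0,0,0.2],-0.33],[[0,-0.4,0],[0,0,0.1],-0.33]]'
python3 -m pendant '[[[0,-0.13,0],[0,0,0],-0.33],[[0,0,-0.1],[0,0,0],-0.33],[[0,0,-0.2],[0,0,0],-0.33],[[0,0,-0.1],[0,0,0],-0.33],[[0,0,0],[0,0,0],-0.33],[[0,0,0],[0,0,0],-0.33],[[0,0,0],[0,0,0],-0.33],[[0,0,0],[0,0,0],-0.33],[[0,0,0],[0,0,0],-0.33],[[0,0,0],[0,0,0],-0.33]]'
python3 - <<'E'
from h import *
import cv2
f=lambda im,x,y,w,h,k:cv2.resize(im[y:y+h,x:x+w],None,fx=k,fy=k,interpolation=cv2.INTER_CUBIC)
cv2.imwrite("pics/m4.png",np.hstack([f(bot.capture("scene"),268,165,60,80,6.5),f(bot.capture("top"),250,190,60,80,6.5)]))
E
```

```text
time: 6.08
tool_pos: [501.7, 5.7, 212.4]
tcp_rot: [-3.141, -0.001, -2.737]
contact_force: [-0.1, 0.3, -1.4]
grip_width: 31.1
finger_force: 6.3
time: 6.92
tool_pos: [502.1, 4.5, 201.0]
tcp_rot: [-3.141, 0.0, -2.736]
contact_force: [0.2, 0.3, -0.3]
grip_width: 31.0
finger_force: 6.3
```

View pics/m4.png

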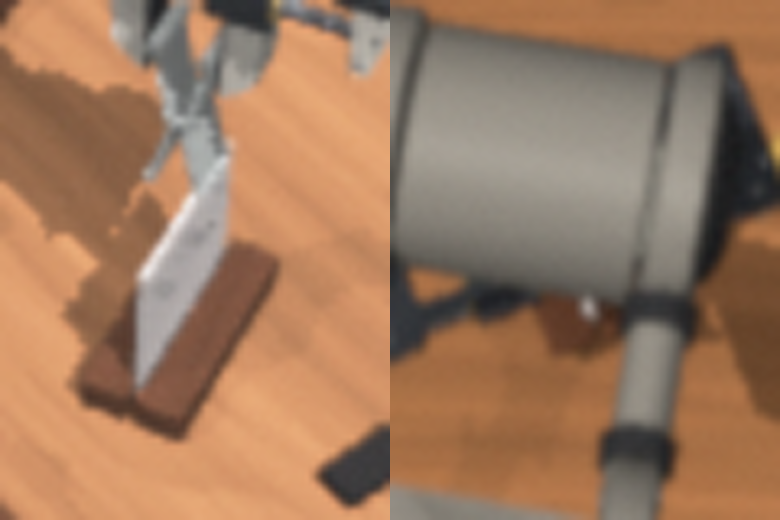

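Run:
```python
from h import *
p=bot.camera_params("scene");T=np.array(p["camera_from_world"]);f=210/np.tan(np.radians(p["fovy"]/2))
def pr(P):
    c=T@np.append(P,1);u=np.array([c[0]/c[2]*f+p["cx"],c[1]/c[2]*f+p["cy"]]);return ((u-[268,165]+.5)*6.5-.5).round(0)
a=.4056;ex=np.array([np.cos(a),np.sin(a),0]);ey=np.array([-np.sin(a),np.cos(a),0])
t=np.array([502.1,4.5,121])
for sy in(1,-1):
  for sx in(1,0,-1):print("tip",sy,sx,pr(t+ey*11.5*sy+ex*15*sx),"loop",pr(t+ey*11.5*sy+ex*15*sx+[0,0,85]))
print("coil ends",pr(t+ex*15+[0,0,35]),pr(t-ex*15+[0,0,35]))
for x in(45,0,-45):print("card",pr(np.array([502.6,4.1,95])+ex*x))
```

```text
tip 1 1 [199. 202.] loop [207.  62.]
tip 1 0 [214. 179.] loop [223.  39.]
tip 1 -1 [229. 156.] loop [238.  16.]
tip -1 1 [151. 184.] loop [156.  44.]
tip -1 0 [166. 161.] loop [172.  20.]
tip -1 -1 [181. 138.] loop [188.  -2.]
coil ends [177. 137.] [208.  91.]
card [141. 279.]
card [187. 209.]
card [230. 142.]
```

The left tip is seen at (150,178), predicted at (151,184). The card edge shows the same 1-pixel offset, so the two are aligned. Lowering.

```bash
python3 -m pendant '[[[0,0,-0.1],[0,0,0],-0.33],[[0,0,-0.15],[0,0,0],-0.33],[[0,0,-0.15],[0,0,0],-0.33],[[0,0,-0.15],[0,0,0],-0.33],[[0,0,-0.1],[0,0,0],-0.33],[[0,0,-0.1],[0,0,0],-0.33],[[0,0,0],[0,0,0],-0.33],[[0,0,0],[0,0,0],-0.33],[[0,0,0],[0,0,0],-0.33],[[0,0,0],[0,0,0],-0.33]]'
python3 -m pendant '[[[0,0,-0.12],[0,0,0],-0.33],[[0,0,-0.15],[0,0,0],-0.33],[[0,0,-0.15],[0,0,0],-0.33],[[0,0,-0.12],[0,0,0],-0.33],[[0,0,-0.08],[0,0,0],-0.33],[[0,0,0],[0,0,0],-0.33],[[0,0,0],[0,0,0],-0.33],[[0,0,0],[0,0,0],-0.33],[[0,0,0],[0,0,0],-0.33],[[0,0,0],[0,0,0],-0.33]]'
python3 - <<'E'
from h import *
import cv2
f=lambda im,x,y,w,h,k:cv2.resize(im[y:y+h,x:x+w],None,fx=k,fy=k,interpolation=cv2.INTER_CUBIC)
cv2.imwrite("pics/m5.png",f(bot.capture("scene"),265,165,65,60,9))
E
```

```text
time: 7.85
tool_pos: [502.2, 4.4, 178.6]
tcp_rot: [-3.141, 0.0, -2.736]
contact_force: [1.4, 0.5, -1.1]
grip_width: 31.0
finger_force: 6.3
time: 8.68
tool_pos: [502.2, 4.4, 159.9]
tcp_rot: [-3.141, 0.0, -2.736]
contact_force: [0.1, -0.5, -0.5]
grip_width: 31.0
finger_force: 6.3
```

View pics/m5.png

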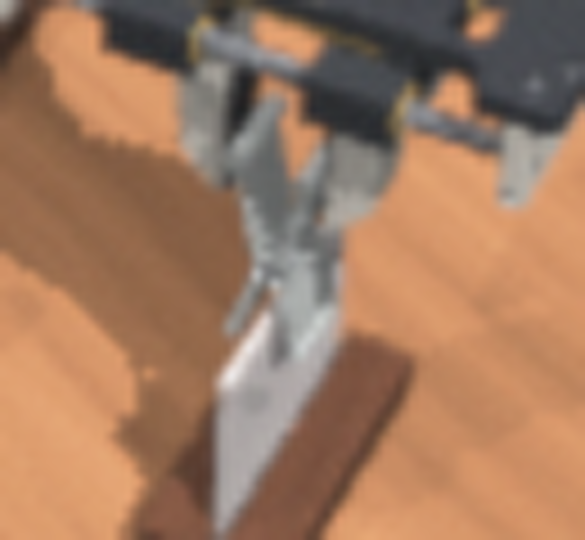

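Jaws straddle the card: front tip at about (283,360), rear tip at about (230,330). The front one looks closer to the card, so I'll check it closer with predicted marks.

Run:
```python
from h import *
import cv2
im=np.mean([bot.capture("scene").astype(float) for _ in range(4)],0).astype(np.uint8)
k=20;ox,oy=284,186
c=cv2.resize(im[oy:oy+28,ox:ox+22],None,fx=k,fy=k,interpolation=cv2.INTER_CUBIC)
p=bot.camera_params("scene");T=np.array(p["camera_from_world"]);f=210/np.tan(np.radians(p["fovy"]/2))
def pr(P):
    q=T@np.append(P,1);u=np.array([q[0]/q[2]*f+p["cx"],q[1]/q[2]*f+p["cy"]-1]);return tuple(int(v) for v in (u-[ox,oy]+.5)*k-.5)
a=.4056;ex=np.array([np.cos(a),np.sin(a),0]);ey=np.array([-np.sin(a),np.cos(a),0])
t=np.array([502.6,4.1,95])
d=c.copy()
for z,col in((0,(0,0,255)),(-15,(255,0,0))): cv2.line(d,pr(t+ex*45+[0,0,z]),pr(t-ex*45+[0,0,z]),col,1)
for y in(-10,-5,5,10):
    cv2.line(d,pr(t+ex*15+ey*y+[0,0,-15]),pr(t-ex*15+ey*y+[0,0,-15]),(0,255,0) if abs(y)==10 else (0,255,255),1)
cv2.imwrite("pics/m6.png",np.hstack([c,d])[:,:800] if 0 else cv2.resize(np.hstack([c,d]),None,fx=.9,fy=.9))
```

```text
(no output)
```

View pics/m6.png

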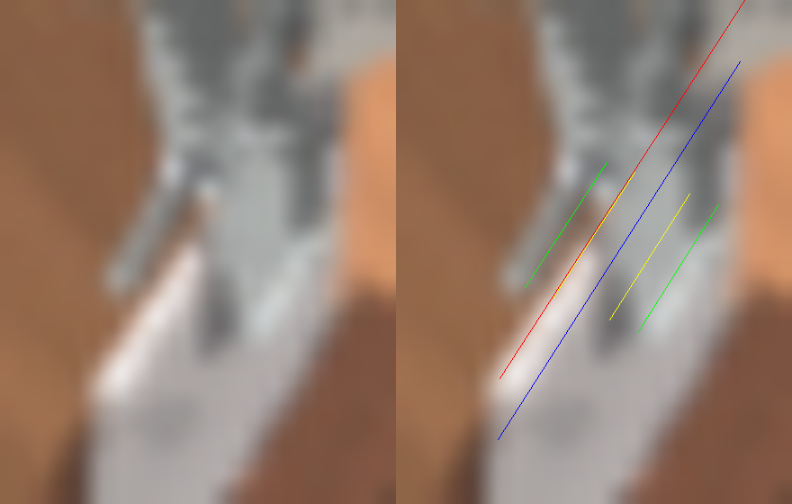

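The front tip's edge runs from (250,335) to (325,245), on the +10 mm line. The rear tip is at about -11 mm. The dark patch was a shadow. The clip is centred and about 15 mm deep, so I'm handing in.

```bash
python3 -c "
from plant import bot
print(bot.close_job())"
```

```text
the job is handed in; nothing more can be done
None
```

I handed the job in with the gripper still holding the steel clip open over the middle of the taller card: by the images, jaws about 10 mm to either side, tips about 15 mm below the edge, neither touching it; the verdict was not reported back.

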